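Draw the spacer from under a lens stack

ROBOT

A 6-joint arm with a two-finger parallel gripper is mounted at the origin on the work surface. World frame = base frame: x ahead of the robot, y to its left, z up, the work surface at z = 0. Lengths are in mm, angles in rad, forces in N, time in s.
With the tool pointing down it reaches from about 275 to 825 mm from the base axis. Payload 4.9 kg.
Tool frame: the origin (TCP) lies at the very end of the fingers, on their centre line; the grasp point (between the pads) lies 19 mm behind it; z points along the fingers, y is the direction in which the jaws open and shut (so a half turn about z gives the same grasp; the last joint's range is limited). The gripper opens to 85 mm and grips with 20 to 120 N. Pads are 22 mm wide; open, the fingers measure 114 mm over their backs; the gripper's body (76 mm by 85 mm) begins 54 mm behind the grasp point. The pads swing forward as they close: fully open they stand 13 mm farther back than shut.
Start: joints at [-1.363, 0.326, -0.193, 1.052, 0, 1.437], TCP at [184.363, -518.198, 231.281] pointing down, gripper open.
Joint ranges: [-2.65, 2.65], [-0.97, 1.79], [-1.3, 1.35], [-1.93, 2.1], [-1.47, 1.37], [-3.14, 3.14]. Speed limits (rad/s): [2.57, 2.57, 3.14, 3.14, 3.14, 3.14].

INTERFACE

Orientations are given as [roll, pitch, yaw] about the fixed x, y, z axes, in that order (R = Rz(yaw) Ry(pitch) Rx(roll)).
In Python, from bench import bot, solve_ik, imaging gives the robot as it stands. Calls block until the motion is done:
- bot.move_ptp(position, orientation): joint-space move of the TCP to a pose.
- bot.movel(position, rot=None, max_speed=150, threshold=None): straight line of the TCP; rot=None keeps the orientation; max_speed is the mean speed in mm/s. With threshold (N) it stops when the force on the tool has changed by that much, and returns True; else False.
- bot.move_j(angles): joint-space move.
- bot.grip(opening, effort=None): opening from 0.0 (shut) to 1.0 (fully open); effort is the grip in N (None keeps the last); returns when the fingers have stopped.
- bot.dwell(seconds).
- solve_ik(position, orientation): joint angles nearest the present ones, or None.
- bot.get_state(): the state.
- imaging.capture(name): name is "scene" or "top" or "wrist"; returns the picture (384x512x3 uint8, blue, green, red); there is no depth.
- imaging.camera_model(name): a dict with "K" (3x3 intrinsics, pixels), "k1" (the pictures are not rectified: a ray, as slopes to the right and down, at radius r is drawn at 1 + k1 r^2 times it, then the intrinsics apply), "position" and "rotation" of the camera in the world. Camera axes: x right, y up, looking along -z (the intrinsics and any distortion apply to the point x, -y, -z); pixel columns grow to the right and rows downward; lengths in mm; the calibration is good to about 2 mm. A picture is of the moment at which its call begins: read the wrist's pose just before it. camera_model takes no time and is no camera call; for the wrist camera it gives the pose at the moment of the call.
A pose or a line that the arm cannot do raises bot.IKError and nothing moves.
- bot.sign_off(): hands the job in, once; it reports no verdict.
The state is a dict: "t": time; "qpos": joint angles; "joint_velocities": joint speeds; "effort": joint torques, N m; "tcp_pos": TCP position; "orientation": TCP orientation; "contact_force": force on the tool from outside, world axes, zero at the start; "wrist_torque": the same for the moment, N m; "opening": opening from 0.0 (shut) to 1.0 (fully open).
Only numpy, scipy, OpenCV 4.12 (cv2) and the standard library are available. Lean on these libraries where they do the work, as an engineer would, in place of code of your own. Each camera call takes 0.05 s, during which the arm holds its last target.

TASK

The lens stands one spacer too high: take the spacer plate by its upright fin, draw it out from under the stack through the tunnel under the nest's bridge, and lay it flat in the grey tray. Two hidden keys under the bridge catch the plate: never force it against them, feel your way gently sideways until it slips between them. Do not touch the stack, which must come down onto the table upright, still stacked and in its nest, and leave the other things where they are.

Things in the scene. Friction and masses are not known exactly. Their poses are not given: they have to be found in the camera images.
- nest: Fixed dark steel frame, 76 (x) x 132 (y) x 24 mm high, open at the rear (+x). Origin on the table, mid of the stack's place, z up. Front bridge: x -41 to -31 mm; below it a tunnel 10 mm high, 120 mm wide. Cheek bars: inner faces at y +-34 mm, underside 10 mm up. They hold the stack's lowest block with about 1 to 5 mm play, not the spacer. The spacer is drawn out along the nest's -x.
- nest_tunnel (a point): Middle of the tunnel under the bridge, on the table (nest x -36 mm, y 0). Two hidden square keys (8 x 8 x 9.5 mm, part of the nest, x -40 to -32 mm) stand there, 60 mm between inner faces. The middle of that gap lies 0 to 21 mm left or right of this point, new each time and not measured: find it by feel. Over 20 N of the spacer on keys or nest is forcing.
- spacer: Loose bare aluminium T-shaped spacer, 4 mm thick, 90 g. Origin at its underside; at the start at the nest's origin within 1.5 mm, its axes along the nest's within 1 degree. Wide plate x -20 to +28 mm, 56 mm wide, under the stack; neck 12 mm wide from there under the bridge to x -115 mm, carrying the fin. Sliding it under the stack takes some 2 to 8 N.
- spacer_shoulder (a point): Middle of the wide plate's front edge (spacer x -20 mm, underside). Its two square corners, at y +-28 mm, meet the keys after about 12 mm of drawing; they pass only if this point is within 2 mm of the middle of the gap. The plate is clear of keys and bridge after about 70 mm of drawing.
- spacer_fin (a point): Point to grip on the spacer's upright fin, x -100 mm, 32 mm above the spacer's underside. The fin is 24 mm long along the spacer's x, 10 mm thick along its y and reaches from 4 to 48 mm above the underside: pinch it across its thickness (along the spacer's y).
- riser_low: Lowest block of the stack, loose, black with a bare metal band, 60 x 60 x 25 mm, stands on the spacer in the nest against or just behind the bridge. Origin at the middle of its underside, z up.
- riser_high: Second block, loose, plain grey, 50 x 50 x 20 mm, on the lowest one. Origin at the middle of its underside, z up.
- lens_mount: Lens in a black ring on a short post with a foot 46 x 46 x 10 mm, loose, on the second block; 64 mm high. Origin at the middle of its underside, z up. The stack weighs about 0.25 kg (a quarter more or less).
- tray: Fixed grey open tray, 180 mm along its x, 110 mm along its y, 22 mm high, walls and floor 4 mm. Origin at the middle of its underside. The spacer, 143 mm long, fits lying along the tray's x, either way round.
- lens_cap: Bystander: loose black round cap, 44 mm across, 17 mm high. Origin at the middle of its underside.
- spare_mount: Bystander: loose black ring lens on a post and foot 50 x 50 mm, 88 mm high. Origin at the middle of its underside.
- hex_key: Bystander: loose dark steel L key, 110 mm long, 6 mm thick. Origin at the underside, in the middle of the long arm, which lies along its x.
There are look-alikes about, which are no part of the job. Leave any brown or yellow look-alike of the tray alone. Of the things shaped like the spacer, the aluminium one is meant.

How it is judged:
By the outcome, as a careful person would: the job done as asked, in the order asked, and still so for the second after the job is handed in, with the robot touching nothing.
It also fails if it takes over 61 s, if anything falls off the work surface, if the arm or the gripper's body presses on something with over 40 N, if the wrist force passes 120 N, or if a joint passes its speed limit or range.

## Working session

There is one attempt and no reset: what is moved stays moved. The work goes in short steps, each a Python script; the robot and the scene stay as the last script left them, time stands still between calls to the robot, and variables do not carry over. Pictures are saved under pics/ and viewed, and the job is handed in when it is done.

```bash
ls; mkdir -p pics; cat > h.py <<'E'
import numpy as np, cv2
from bench import bot, solve_ik, imaging
def ray(cm,u,v):
    K=np.array(cm["K"]);x=(u-K[0,2])/K[0,0];y=(v-K[1,2])/K[1,1]
    xu,yu=x,y
    for _ in range(20):
        s=1+cm["k1"]*(xu*xu+yu*yu);xu,yu=x/s,y/s
    d=np.array(cm["rotation"])@np.array([xu,-yu,-1.0])
    return np.array(cm["position"]),d
def onplane(cm,u,v,z):
    p,d=ray(cm,u,v);return p+d*(z-p[2])/d[2]
def proj(cm,P):
    c=np.array(cm["rotation"]).T@(np.array(P,float)-np.array(cm["position"]))
    x,y=c[0]/-c[2],-c[1]/-c[2];s=1+cm["k1"]*(x*x+y*y);K=np.array(cm["K"])
    return K[0,0]*x*s+K[0,2],K[1,1]*y*s+K[1,2]
E
python3 - <<'E'
from h import *
for n in ["scene","top","wrist"]:
    im=imaging.capture(n);cv2.imwrite(f"pics/{n}0.png",im);cm=imaging.camera_model(n);print(n,cm)
s=bot.get_state();print(s)
E
```

```text
pics
scene {'K': array([[408.57031243,   0.        , 257.14363986],
       [  0.        , 408.57031243, 189.91732341],
       [  0.        ,   0.        ,   1.        ]]), 'k1': -0.08399954210299133, 'position': array([1171.82675995,  709.39533988,  617.34097818]), 'rotation': array([1.03522684, 0.00586161, 2.56596117])}
top {'K': array([[444.95140593,   0.        , 254.37111158],
       [  0.        , 444.95140593, 190.17306954],
       [  0.        ,   0.        ,   1.        ]]), 'k1': -0.0724864351681191, 'position': array([ 438.4036353 ,  -74.37326906, 1386.12365384]), 'rotation': array([ 1.71787462e-01, -1.03321134e-03, -1.57819642e+00])}
wrist {'K': array([[284.82926594,   0.        , 258.26970147],
       [  0.        , 284.82926594, 192.89158982],
       [  0.        ,   0.        ,   1.        ]]), 'k1': -0.04475215315741692, 'position': array([ 254.29701122, -492.10398672,  372.77313123]), 'rotation': array([-2.99740001e-01,  9.18088969e-04, -1.22946853e+00])}
{'t': 0.15, 'qpos': array([-1.36323569e+00,  3.26797824e-01, -1.93358760e-01,  1.05199367e+00,
       -4.71472303e-05,  1.43656904e+00]), 'joint_velocities': array([ 2.89956227e-04, -1.82543552e-03,  1.84095818e-03,  1.42723611e-03,
       -5.41441161e-05, -4.04526780e-04]), 'effort': array([ 1.18749860e-03, -4.43698597e+01,  2.62668836e+01,  1.03219305e-02,
       -6.68786106e-05, -1.07480497e-05]), 'tcp_pos': array([ 184.23506281, -517.75236726,  230.66680053]), 'orientation': array([-3.14024459e+00, -1.34465784e-04,  3.41787873e-01]), 'contact_force': array([ 0.447615  , -0.06846293, -0.09208699]), 'wrist_torque': array([-0.03488115, -0.0566864 , -0.0182025 ]), 'opening': 0.9995621416493753}
```

```bash
cat >> h.py <<'E'
from scipy.spatial.transform import Rotation as Ro
_cm=imaging.camera_model
def CM(n):
    c=dict(_cm(n));c["rotation"]=Ro.from_euler('xyz',c["rotation"]).as_matrix();return c
E
python3 - <<'E'
import cv2
for n in ["scene","top"]:
    im=cv2.imread(f"pics/{n}0.png");cv2.imwrite(f"pics/{n}0b.png",cv2.resize(im,(800,600),interpolation=cv2.INTER_CUBIC))
E
```

```text
(no output)
```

View pics/top0b.png

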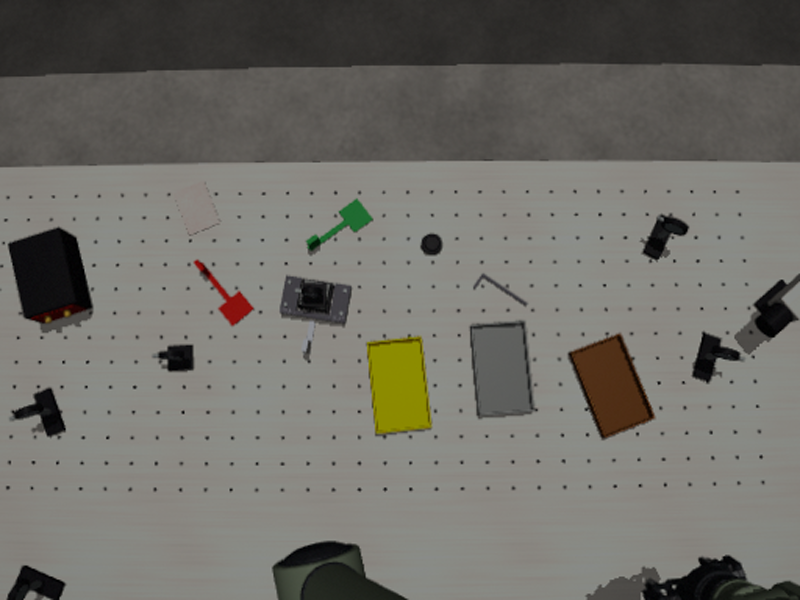

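View pics/scene0b.png

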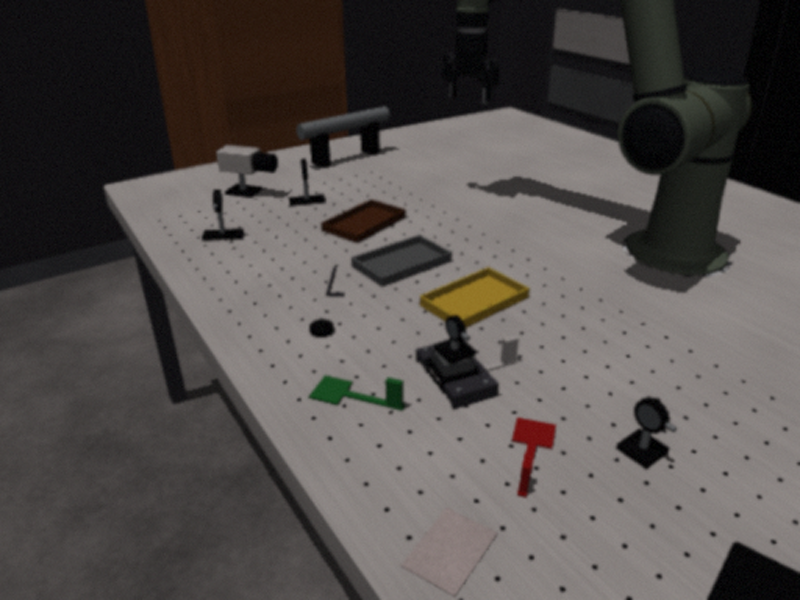

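View pics/wrist0.png

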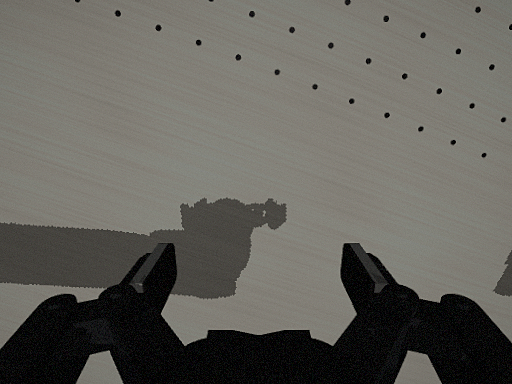

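The top view (800x600) shows the nest with its stack at (315,299), the fin at (308,343) and the grey tray at (502,369). Now rough positions.

```bash
python3 - <<'E'
from h import *
cm=CM("top");k=512/800
for n,u,v,z in [("nest",[286,350,346,281][0],0,0)][:0]: pass
for n,u,v,z in [("n1",287,276,24),("n2",351,284,24),("n3",346,325,24),("n4",281,317,24),("fin",308,343,40),("t1",471,323,22),("t2",524,321,22),("t3",533,411,22),("t4",479,417,22)]:
    print(n,onplane(cm,u*k,v*k,z).round(1))
im=cv2.imread("pics/top0.png");c=im[165:285,165:360]
cv2.imwrite("pics/topc.png",cv2.resize(c,None,fx=4,fy=4,interpolation=cv2.INTER_CUBIC))
E
```

```text
n1 [719.3 143.3  24. ]
n2 [702.  15.  24.]
n3 [619.6  24.5  24. ]
n4 [636.4 153.6  24. ]
fin [582.6  97.2  40. ]
t1 [ 622.  -222.8   22. ]
t2 [ 625.2 -328.4   22. ]
t3 [ 448.3 -339.6   22. ]
t4 [ 438. -234.   22.]
```

View pics/topc.png

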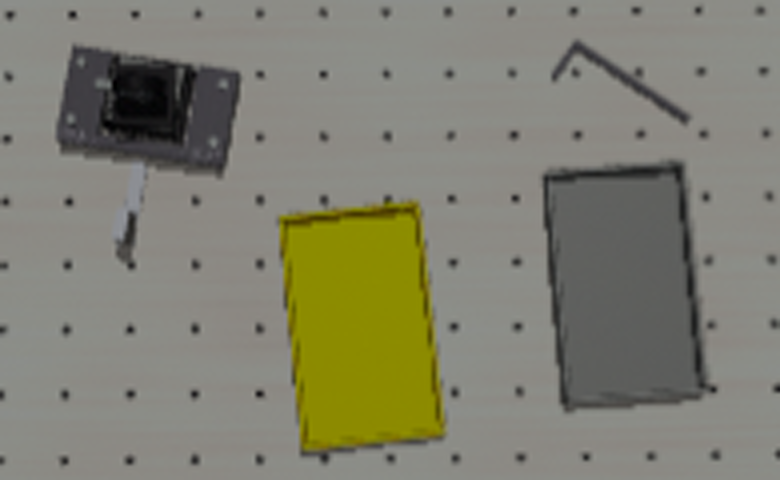

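```bash
python3 - <<'E'
from h import *
o=np.array([672,84]);a=-0.133;ex=np.array([np.cos(a),np.sin(a)])
p=o-60*ex
t=bot.get_state()["t"]
print(solve_ik([*p,230],[np.pi,0,a+np.pi]))
bot.move_ptp([*p,230],[np.pi,0,a+np.pi])
bot.dwell(0.2)
cm=CM("wrist");im=imaging.capture("wrist")
np.save("cmw1.npy",cm,allow_pickle=True);cv2.imwrite("pics/w1.png",im)
s=bot.get_state();print(s["t"],s["tcp_pos"],s["orientation"],cm["position"],s["contact_force"])
cv2.imwrite("pics/w1b.png",cv2.resize(im,(800,600),interpolation=cv2.INTER_CUBIC))
E
```

```text
[0.02990565 0.45686666 0.00135514 1.11528481 0.         0.16290565]
3.0333 [612.59419215  91.41615444 230.00149908] [-3.14155800e+00 -1.60751512e-06  3.00771035e+00] [537.04322513 101.94914989 372.09555305] [ 0.11006128  0.2323008  -0.63059853]
```

View pics/w1b.png

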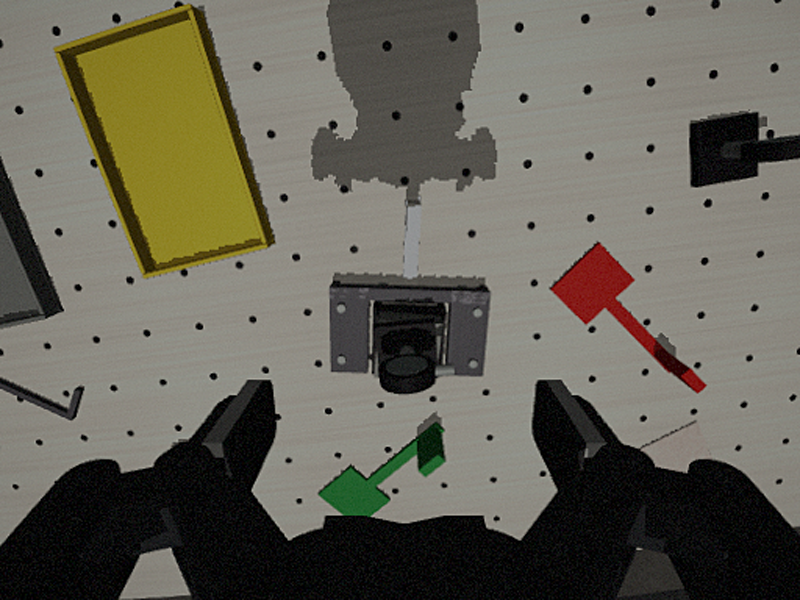

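```bash
python3 - <<'E'
from h import *
im=cv2.imread("pics/w1.png");c=im[85:250,200:325]
c=cv2.resize(c,None,fx=5,fy=3.6*5/5*1.0,interpolation=cv2.INTER_CUBIC) if 0 else cv2.resize(c,None,fx=3.6,fy=3.6,interpolation=cv2.INTER_CUBIC)
c=np.clip(255*(c/255.)**0.6,0,255).astype(np.uint8)
cv2.imwrite("pics/w1c.png",c)
g=im.astype(int).sum(2)//3
for v in range(100,178,4): print(v,g[v,245:285])
E
```

```text
100 [79 78 79 80 79 75 81 81 81 78 79 80 78 80 82 77 80 81 81 76 79 82 81 79
 80 80 81 80 81 81 79 79 79 79 77 81 79 79 78 78]
104 [77 77 81 82 82 81 76 81 79 79 79 83 76 79 73 80 77 75 75 77 77 80 84 81
 81 80 74 77 78 77 84 81 77 81 79 79 84 83 78 81]
108 [82 78 78 83 80 76 82 82 78 82 75 82 85 84 82 80 80 83 82 76 80 79 78 77
 77 76 77 78 82 78 81 77 78 83 80 75 83 79 79 81]
112 [77 78 82 79 77 78 79 83 81 81 79 77 77 73 76 76 76 79 79 76 77 76 72 79
 77 77 80 80 76 79 71 76 78 77 75 81 79 81 81 78]
116 [102 100  72  72  71  73  77  75  78  81  77  52   1   0   4   3  42  86
  79  78  78  83  82  78  71  70 101 154 150 142 147 141 143 143 143 144
 147 149 150 144]
120 [143 141 140 143 140 141 139 137  99 115 150 150 145 148 149 124  75  74
  78  80  72  73  72  98 146 137 136 140 134 137 138 139 140 136 142 143
 142 138 139 137]
124 [133 134 137 135 132 137 136 134 138 138 139 138 139 141 137  65  72  74
  76  73  74  72  83 124 133 140 138 137 140 136 139 140 142 138 139 137
 140 142 139 137]
128 [138 141 139 139 136 139 138 141 140 142 138 141 143 136  73  97  42  44
  54  61  4
[... 1395 characters left out ...]
37 139 136
 133 137 139 138]
164 [135 139 135 141 136 135 137 139 140 136 137 139 132  98 150 148 145 145
 147 148 146 145 140 138 138 140 139 140 136 138 137 143 140 138 139 135
 143 138 138 138]
168 [139 137 137 139 135 139 141 135 137 135 137 136 134 131 150 147 150 148
 146 147 146 149 143 137 138 137 132 136 137 137 138 141 133 137 139 137
 139 136 134 140]
172 [137 140 139 138 139 135 136 140 136 136 138 136 133 128 146 147 147 145
 148 148 150 145 111 142 142 139 141 140 142 135 136 134 137 138 136 140
 136 139 137 139]
176 [116 108  66  69  70  70  72  66  79 109 110  97  86 143 158 152 149 148
 149 152 154 152 107  71  97 152 115 110 110 108 112 109 100  93 154 148
 143 111 104 110]
```

View pics/w1c.png

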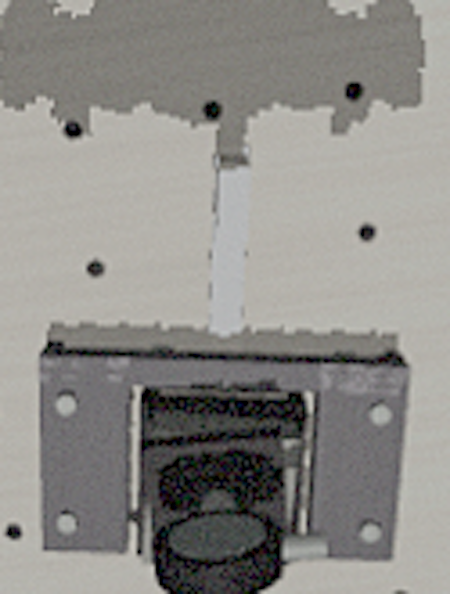

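```bash
python3 - <<'E'
from h import *
cm=np.load("cmw1.npy",allow_pickle=True).item()
f=lambda u,v,z:onplane(cm,200+u/3.6,85+v/3.6,z)
A,B,C,D=[f(*q,24) for q in [(41,366),(408,370),(391,558),(44,550)]]
print(A,B,C,D)
for P,Q in [(A,B),(D,C),(A,D),(B,C)]: print(np.linalg.norm(P-Q),np.arctan2(*(Q-P)[1::-1]))
for v,l,r in [(152,259.0,267.7),(172,258.4,266.6),(160,258.6,267.5),(168,258.5,267.2)]:
    print("neck",v,[onplane(cm,u,v,4)[:2].round(1) for u in (l,(l+r)/2,r)])
for v,l,r in [(134,260.5,268.6),(140,260.2,268.5)]:
    print("fin",v,[onplane(cm,u,v,48)[:2].round(1) for u in (l,(l+r)/2,r)])
# predictions
o=(A+B)/2;ang=np.arctan2(A[1]-B[1],A[0]-B[0]); print(ang)
E
```

```text
[627.21915475  29.33849726  24.        ] [646.06199147 157.75222555  24.        ] [718.5484502  145.80042912  24.        ] [697.83965427  17.33376587  24.        ]
129.78882120496067 1.4251006843711305
130.12508519114067 1.4109714663324135
71.63357123412662 -0.16837978672106124
73.46517636340165 -0.16341287412631827
neck 152 [array([594.7,  94.9]), array([595.4, 100.5]), array([596.2, 106. ])]
neck 172 [array([620.9,  90.5]), array([621.6,  95.9]), array([622.3, 101.3])]
neck 160 [array([605. ,  92.9]), array([605.8,  98.7]), array([606.6, 104.5])]
neck 168 [array([615.6,  91.4]), array([616.3,  97.1]), array([617.1, 102.7])]
fin 134 [array([567.9, 100.1]), array([568.5, 104.6]), array([569.1, 109.1])]
fin 140 [array([574.5,  98.9]), array([575.1, 103.5]), array([575.8, 108.1])]
-1.7164919692186626
```

```bash
python3 - <<'E'
from h import *
a=-0.161
bot.grip(0.5,60)
bot.move_ptp([576.3,103.2,75],[np.pi,0,a+np.pi])
bot.dwell(0.1)
cm=CM("wrist");im=imaging.capture("wrist")
np.save("cmw2.npy",cm,allow_pickle=True);cv2.imwrite("pics/w2.png",im)
s=bot.get_state();print(s["t"],s["tcp_pos"],s["orientation"],cm["position"],s["contact_force"],s["wrist_torque"])
cv2.imwrite("pics/w2b.png",cv2.resize(im,(800,600),interpolation=cv2.INTER_CUBIC))
E
```

```text
4.3583 [578.99092997 103.182376    77.33084315] [3.14059563 0.00482202 2.98038825] [503.12612224 115.84597297 219.05056679] [-0.31204287  0.31571147  0.29719682] [0.01966648 0.05584533 0.02763467]
```

View pics/w2b.png

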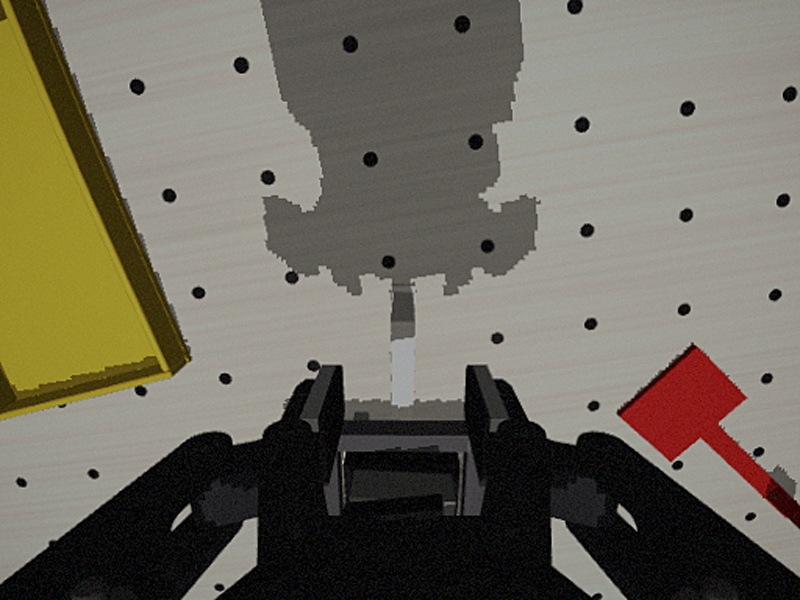

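```bash
python3 - <<'E'
from h import *
im=cv2.imread("pics/w2.png");c=im[165:285,200:320]
c=cv2.resize(c,None,fx=5,fy=5,interpolation=cv2.INTER_CUBIC)
cv2.imwrite("pics/w2c.png",np.clip(255*(c/255.)**0.6,0,255).astype(np.uint8))
cm=np.load("cmw2.npy",allow_pickle=True).item()
a=-0.161;o=np.array([675.3,87.1]);R=np.array([[np.cos(a),-np.sin(a)],[np.sin(a),np.cos(a)]])
for n,x,y,z in [("top front L",-112,5,48),("top front R",-112,-5,48),("top rear L",-88,5,48),("top rear R",-88,-5,48),("bot front",-112,0,4),("neckend",-115,0,4),("bridge",-41,0,24),("gate",-41,-34,24)]:
    print(n,np.round(proj(cm,[*(o+R@[x,y]),z]),1))
E
```

```text
top front L [264.8 206.2]
top front R [249.2 206.2]
top rear L [264.6 240.1]
top rear R [249.6 240.1]
bot front [257.2 186.9]
neckend [257.2 183.2]
bridge [257.3 279.5]
gate [214.7 279.4]
```

View pics/w2c.png

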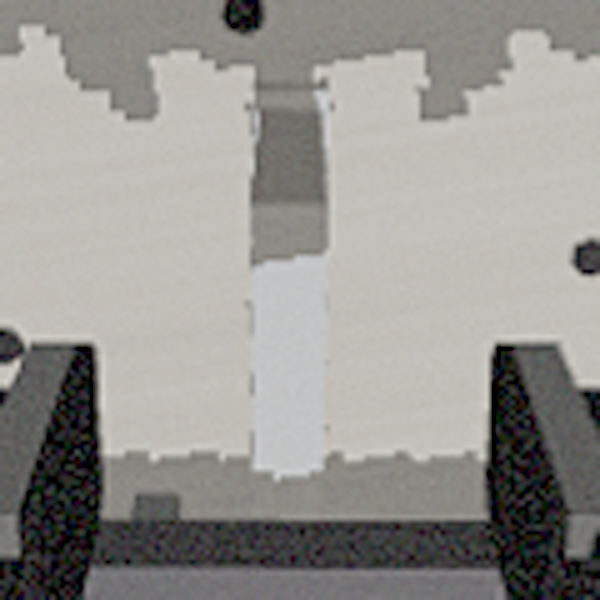

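The fin's top appears at (258,206) in the wrist picture, within 1 px of my prediction. I'll descend and grip.

```bash
python3 - <<'E'
from h import *
a=-0.161
bot.movel([576.4,102.9,14],max_speed=100,rot=[np.pi,0,a+np.pi])
bot.dwell(0.15)
s=bot.get_state();print(s["t"],s["tcp_pos"],s["orientation"],s["contact_force"],s["wrist_torque"])
bot.grip(0.0,60)
bot.dwell(0.1)
s=bot.get_state();print(s["t"],s["tcp_pos"],s["orientation"],s["contact_force"],s["wrist_torque"],s["opening"])
cv2.imwrite("pics/w3.png",imaging.capture("wrist"))
E
```

```text
5.2667 [577.17934457 102.94317175  14.86790409] [3.14127129e+00 1.59306402e-03 2.98061891e+00] [ 0.1041689  -0.05993333 -0.48719102] [-0.00951635 -0.01405431 -0.01175253]
5.7583 [576.71499072 102.83655349  14.49375882] [-3.14157260e+00  7.32671775e-04  2.98043262e+00] [-1.38063058 -0.5818756   5.22223629] [-0.07438347  0.23404013 -0.08570633] 0.10823651778510258
```

View pics/w3.png

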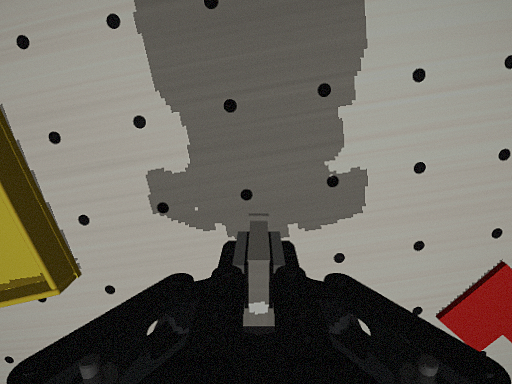

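The fin is held between the pads (opening about 9 mm). Start drawing, watching the forces in the nest frame.

```bash
cat >> h.py <<'E'
A=-0.161;EX=np.array([np.cos(A),np.sin(A)]);EY=np.array([-np.sin(A),np.cos(A)]);P0=np.array([576.4,102.9]);Z=14.5
def go(d,y,sp=15,th=None,z=None):
    p=P0-d*EX+y*EY
    return bot.movel([*p,Z if z is None else z],max_speed=sp,threshold=th)
def st(msg=""):
    s=bot.get_state();f=s["contact_force"];q=s["tcp_pos"][:2]-P0
    r=dict(t=s["t"],d=-q@EX,y=q@EY,fx=f[:2]@EX,fy=f[:2]@EY,fz=f[2],mz=s["wrist_torque"][2])
    print(msg,{k:round(float(v),2) for k,v in r.items()},"z",round(float(s["tcp_pos"][2]),1),flush=True);return r
E
python3 - <<'E'
from h import *
st()
for d in (3,6,9):
    print(go(d,0,15,15)); st()
E
```

```text
{'t': 5.81, 'd': -0.33, 'y': -0.01, 'fx': -1.32, 'fy': 0.16, 'fz': 5.6, 'mz': -0.1} z 14.5
False
 {'t': 6.16, 'd': 2.92, 'y': 0.04, 'fx': 0.96, 'fy': -0.31, 'fz': 0.72, 'mz': -0.01} z 14.5
False
 {'t': 6.51, 'd': 5.78, 'y': 0.07, 'fx': 3.07, 'fy': 0.16, 'fz': -0.1, 'mz': 0.03} z 14.5
False
 {'t': 6.86, 'd': 9.15, 'y': 0.01, 'fx': 2.59, 'fy': -0.49, 'fz': -0.87, 'mz': -0.01} z 14.5
```

```bash
python3 - <<'E'
from h import *
for d in (11,12,13,14,15):
    r=go(d,0,8,6); st(r)
    if r:break
bot.dwell(0.1);st()
E
```

```text
False {'t': 7.26, 'd': 11.24, 'y': 0.01, 'fx': 1.55, 'fy': -0.3, 'fz': 0.03, 'mz': -0.0} z 14.5
False {'t': 7.53, 'd': 12.14, 'y': 0.01, 'fx': 1.44, 'fy': 0.95, 'fz': 0.56, 'mz': 0.01} z 14.5
False {'t': 7.81, 'd': 12.45, 'y': -0.06, 'fx': 4.59, 'fy': -0.23, 'fz': -3.11, 'mz': 0.09} z 14.5
False {'t': 8.08, 'd': 12.5, 'y': -0.08, 'fx': 7.73, 'fy': 0.29, 'fz': -4.7, 'mz': 0.09} z 14.6
False {'t': 8.36, 'd': 12.57, 'y': -0.15, 'fx': 10.28, 'fy': -0.54, 'fz': -7.61, 'mz': 0.17} z 14.6
 {'t': 8.46, 'd': 12.6, 'y': -0.14, 'fx': 10.0, 'fy': -0.78, 'fz': -6.0, 'mz': 0.14} z 14.6
```

Contact at 12.4 mm drawn. The positive moment means the key is on the −y side (lever about −17 mm), so the gap lies towards +y. I'll back off slightly, then feel along with light pressure.

```bash
python3 - <<'E'
from h import *
go(11,0,20);st("back")
go(11,5,20,20);st("shift")
y=5
while y<22:
    y+=1
    r=go(13.8,y,12,12);s=st(str((y,r)))
    if s["d"]>13.2 or abs(s["fx"])>13 or abs(s["fy"])>12: break
E
```

```text
back {'t': 8.81, 'd': 12.42, 'y': -0.11, 'fx': -2.39, 'fy': -0.68, 'fz': 4.67, 'mz': 0.03} z 14.5
shift {'t': 9.21, 'd': 11.65, 'y': 4.46, 'fx': -2.02, 'fy': -3.05, 'fz': 5.91, 'mz': -0.29} z 14.5
(6, False) {'t': 9.61, 'd': 12.4, 'y': 5.44, 'fx': 3.8, 'fy': -4.2, 'fz': -0.15, 'mz': -0.27} z 14.5
(7, False) {'t': 9.86, 'd': 12.33, 'y': 6.2, 'fx': 4.07, 'fy': -4.73, 'fz': -0.69, 'mz': -0.3} z 14.5
(8, False) {'t': 10.11, 'd': 12.37, 'y': 7.14, 'fx': 3.94, 'fy': -4.69, 'fz': -0.4, 'mz': -0.33} z 14.5
(9, False) {'t': 10.36, 'd': 12.43, 'y': 8.14, 'fx': 3.0, 'fy': -5.44, 'fz': -0.56, 'mz': -0.28} z 14.5
(10, False) {'t': 10.61, 'd': 13.12, 'y': 9.82, 'fx': 2.41, 'fy': -3.27, 'fz': 1.02, 'mz': -0.23} z 14.5
(11, False) {'t': 10.86, 'd': 13.66, 'y': 11.04, 'fx': 2.88, 'fy': -3.1, 'fz': 1.54, 'mz': -0.31} z 14.5
```

It slipped between the keys at y ≈ +10 to 11 mm. I'll continue slowly, a little further over, watching for side contact.

```bash
python3 - <<'E'
from h import *
for d in (15,16.5,18,20,22,24):
    r=go(d,11.6,12,9);s=st((d,r))
    if r or s["fx"]>10: break
E
```

```text
(15, False) {'t': 11.12, 'd': 15.02, 'y': 12.03, 'fx': 2.89, 'fy': -0.34, 'fz': 0.22, 'mz': -0.19} z 14.5
(16.5, False) {'t': 11.39, 'd': 16.53, 'y': 12.14, 'fx': 2.66, 'fy': 0.6, 'fz': 0.32, 'mz': 0.01} z 14.5
(18, False) {'t': 11.67, 'd': 18.17, 'y': 11.93, 'fx': 2.0, 'fy': 0.79, 'fz': 0.41, 'mz': 0.04} z 14.5
(20, False) {'t': 11.98, 'd': 20.19, 'y': 11.66, 'fx': 3.24, 'fy': 0.98, 'fz': -0.46, 'mz': 0.07} z 14.5
(22, False) {'t': 12.3, 'd': 22.13, 'y': 11.55, 'fx': 2.83, 'fy': -0.54, 'fz': 0.01, 'mz': -0.0} z 14.5
(24, False) {'t': 12.62, 'd': 24.12, 'y': 11.54, 'fx': 2.88, 'fy': 0.25, 'fz': -1.06, 'mz': -0.06} z 14.5
```

```bash
python3 - <<'E'
from h import *
d=24;y=11.6
while d<74:
    d+=3
    r=go(d,y,20,9);s=st((d,round(y,1),r))
    if r or s["fx"]>11 or abs(s["fy"])>9: break
    if abs(s["fy"])>2: y+=0.3*np.sign(s["fy"])
E
```

```text
(27, 11.6, False) {'t': 12.92, 'd': 27.32, 'y': 11.56, 'fx': 2.78, 'fy': -0.08, 'fz': 0.9, 'mz': -0.01} z 14.5
(30, 11.6, False) {'t': 13.22, 'd': 30.28, 'y': 11.59, 'fx': 2.8, 'fy': 0.04, 'fz': 0.09, 'mz': 0.01} z 14.5
(33, 11.6, False) {'t': 13.52, 'd': 33.46, 'y': 11.61, 'fx': 1.86, 'fy': 0.65, 'fz': 0.92, 'mz': -0.06} z 14.5
(36, 11.6, False) {'t': 13.82, 'd': 36.71, 'y': 11.62, 'fx': -0.22, 'fy': -0.21, 'fz': 2.9, 'mz': -0.06} z 14.5
(39, 11.6, False) {'t': 14.12, 'd': 39.44, 'y': 11.6, 'fx': 0.47, 'fy': -0.24, 'fz': 2.19, 'mz': 0.04} z 14.5
(42, 11.6, False) {'t': 14.42, 'd': 42.27, 'y': 11.6, 'fx': 1.25, 'fy': 0.81, 'fz': 1.63, 'mz': -0.03} z 14.5
(45, 11.6, False) {'t': 14.72, 'd': 45.25, 'y': 11.6, 'fx': 1.05, 'fy': 0.33, 'fz': 3.47, 'mz': 0.0} z 14.5
(48, 11.6, False) {'t': 15.02, 'd': 48.33, 'y': 11.58, 'fx': 0.43, 'fy': -0.28, 'fz': 3.2, 'mz': -0.02} z 14.5
(51, 11.6, False) {'t': 15.32, 'd': 51.3, 'y': 11.6, 'fx': 0.76, 'fy': 0.45, 'fz': 2.28, 'mz': -0.03} z 14.5
(54, 11.6, False) {'t': 15.62, 'd': 54.32, 'y': 11.59, 'fx': 0.18, 'fy': -0.06, 'fz': 2.68, 'mz': -0.05} z 14.5
(57, 11.6, False) {'t': 15.92, 'd': 57.32, 'y': 11.59, 'fx': 0.85, 'fy': 0.38, 'fz': 2.91, 'mz': -0.0} z 14.5
(60, 11.6, False) {'t': 16.22, 'd': 60.34, 'y': 11.58, 'fx': -0.2, 'fy': -0.37, 'fz': 2.66, 'mz': 0.04} z 14.5
(63, 11.6, False) {'t': 16.52, 'd': 63.37, 'y': 11.59, 'fx': 1.01, 'fy': 0.27, 'fz': 3.22, 'mz': -0.05} z 14.5
(66, 11.6, False) {'t': 16.82, 'd': 66.34, 'y': 11.56, 'fx': 0.28, 'fy': -0.94, 'fz': 3.12, 'mz': -0.02} z 14.5
(69, 11.6, False) {'t': 17.12, 'd': 69.32, 'y': 11.59, 'fx': 0.24, 'fy': -0.66, 'fz': 2.43, 'mz': -0.03} z 14.5
(72, 11.6, False) {'t': 17.42, 'd': 72.32, 'y': 11.58, 'fx': 0.6, 'fy': 0.21, 'fz': 2.78, 'mz': -0.02} z 14.5
(75, 11.6, False) {'t': 17.72, 'd': 75.32, 'y': 11.6, 'fx': 0.6, 'fy': -0.56, 'fz': 2.64, 'mz': 0.03} z 14.5
```

```bash
python3 - <<'E'
from h import *
go(92,11.6,60)
bot.dwell(.1)
for n in ("top","scene"):
    im=imaging.capture(n);cv2.imwrite(f"pics/{n}2.png",im)
st()
go(92,11.6,80,z=100);bot.dwell(.3);st("lifted")
im=imaging.capture("wrist");cv2.imwrite("pics/w4.png",im)
t=cv2.imread("pics/top2.png")
c=cv2.resize(t[165:285,165:360],None,fx=4,fy=4,interpolation=cv2.INTER_CUBIC);cv2.imwrite("pics/top2c.png",c)
t=cv2.imread("pics/scene2.png")[120:290,180:380];cv2.imwrite("pics/scene2c.png",cv2.resize(t,None,fx=3.5,fy=3.5,interpolation=cv2.INTER_CUBIC))
E
```

```text
{'t': 18.35, 'd': 93.94, 'y': 11.52, 'fx': -4.77, 'fy': -0.74, 'fz': 7.41, 'mz': -0.03} z 14.5
lifted {'t': 19.87, 'd': 92.16, 'y': 11.53, 'fx': -0.3, 'fy': -0.46, 'fz': -1.34, 'mz': 0.02} z 99.7
```

View pics/top2c.png

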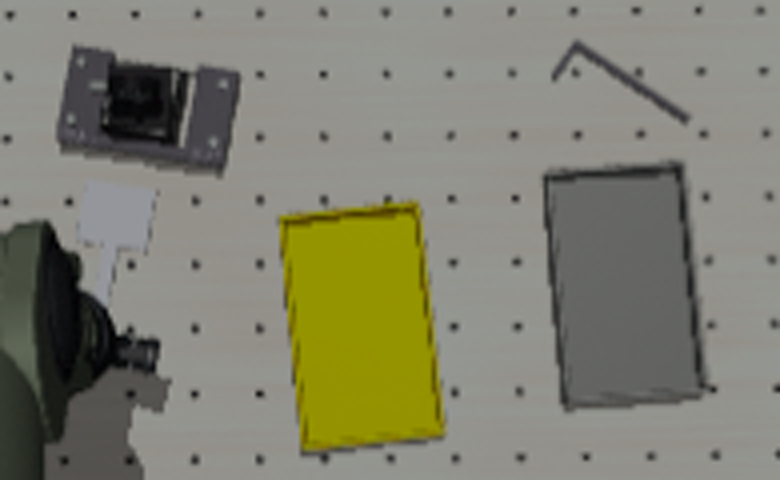

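View pics/scene2c.png

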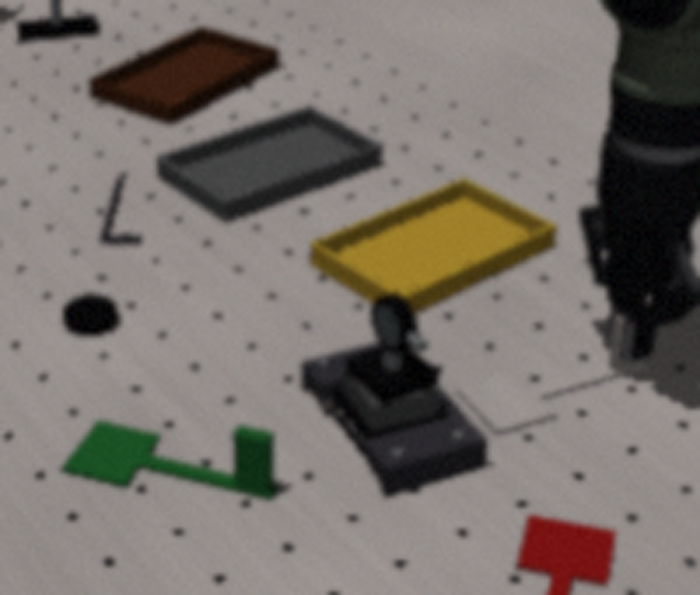

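View pics/w4.png

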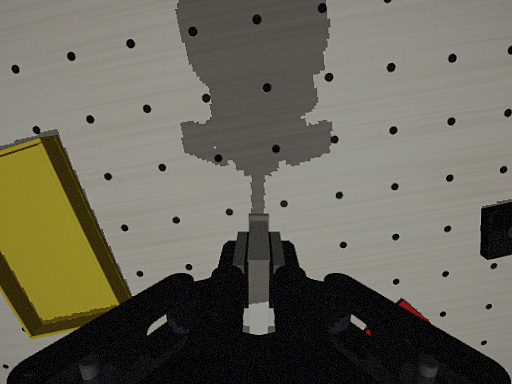

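The stack is upright on the table in its nest, and the spacer is free and held. Now the tray's pose from its top-view rim corners, which are (545,175), (683,163), (706,393) and (567,408) in the 4x crop.

```bash
python3 - <<'E'
from h import *
cm=CM("top")
c=[onplane(cm,165+u/4,165+v/4,22)[:2] for u,v in [(545,175),(683,163),(706,393),(567,408)]]
print(np.round(c,1),np.mean(c,0))
for i in range(4): 
    q=c[(i+1)%4]-c[i];print(np.linalg.norm(q),np.arctan2(q[1],q[0]))
im=cv2.imread("pics/top2.png");hsv=cv2.cvtColor(im,cv2.COLOR_BGR2HSV)
# floor/outer region darker than the table
g=cv2.GaussianBlur(im,(3,3),0).mean(2);m=((g<118)).astype(np.uint8)
m[:, :290]=0;m[:,350:]=0;m[:203]=0;m[275:]=0
m=cv2.morphologyEx(m,cv2.MORPH_CLOSE,np.ones((5,5)));m=cv2.morphologyEx(m,cv2.MORPH_OPEN,np.ones((9,9)))
k=max(cv2.findContours(m,0,2)[0],key=cv2.contourArea)
# undistort contour to plane z=12 and rect
for z in (22,0):
    w=np.array([onplane(cm,u,v,z)[:2] for u,v in k[:,0]],np.float32);print(z,cv2.minAreaRect(w))
E
```

```text
[[ 615.7 -222.1]
 [ 624.2 -329.5]
 [ 447.7 -340.7]
 [ 437.6 -234.5]] [ 531.2952427  -281.71877267]
107.80322765659187 -1.4918536972128014
176.8933422950317 -3.078205026600126
106.68549594381284 1.6654151512197632
178.5516514225743 0.06986599756875692
22 ((532.1356811523438, -279.5057067871094), (184.81390380859375, 117.14002990722656), 3.738952398300171)
0 ((533.6473388671875, -282.81402587890625), (187.79452514648438, 119.02921295166016), 3.738952398300171)
```

```bash
python3 - <<'E'
from h import *
yw=0.067+np.pi
bot.movel([475.3,-284.8,100],rot=[np.pi,0,yw],max_speed=150)
bot.dwell(0.3)
cm=CM("wrist");im=imaging.capture("wrist");cv2.imwrite("pics/w5.png",im)
np.save("cmw5.npy",cm,allow_pickle=True)
im2=imaging.capture("top");cv2.imwrite("pics/top3.png",cv2.resize(im2[165:305,240:400],None,fx=4,fy=4,interpolation=cv2.INTER_CUBIC))
s=bot.get_state();print(s["t"],s["tcp_pos"],s["orientation"],s["contact_force"])
R=lambda x,y:[531.7+x*np.cos(.067)-y*np.sin(.067),-281+x*np.sin(.067)+y*np.cos(.067)]
for x,y in [(-90,55),(-90,-55)]: print(np.round(proj(cm,[*R(x,y),22]),1))
E
```

```text
23.225 [ 475.28747409 -284.77734606  100.0047997 ] [ 3.14157801e+00 -3.08040127e-05 -3.07462664e+00] [ 0.52552778  0.05585146 -1.08069893]
[327.6 162.2]
[187.5 162.3]
```

View pics/w5.png

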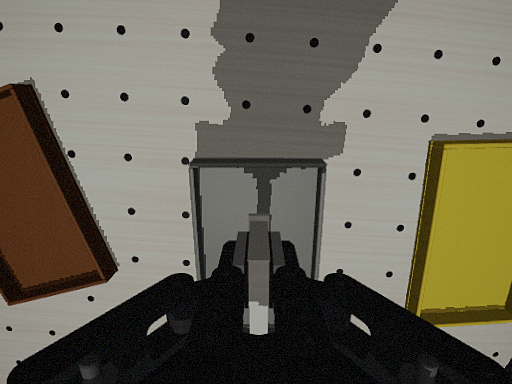

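View pics/top3.png

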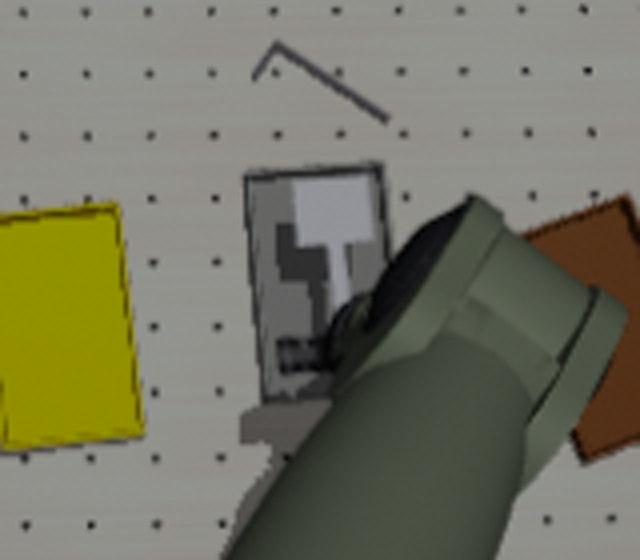

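The tray rim appears at (190,160) and (326,159), within 3 px of prediction. I'll lower the spacer in.

```bash
python3 - <<'E'
from h import *
bot.movel([475.3,-284.8,26],max_speed=80)
bot.dwell(.2)
r=bot.movel([475.3,-284.8,17.5],max_speed=15,threshold=5)
s=bot.get_state();print(r,s["t"],s["tcp_pos"],s["contact_force"])
p=s["tcp_pos"]
bot.movel([475.3,-284.8,18.5],max_speed=20)
s=bot.get_state();print(s["tcp_pos"],s["contact_force"])
bot.grip(0.35);bot.dwell(.2)
s=bot.get_state();print(s["t"],s["opening"],s["contact_force"])
bot.movel([475.3,-284.8,130],max_speed=90)
bot.dwell(.2)
cv2.imwrite("pics/w6.png",imaging.capture("wrist"))
s=bot.get_state();print(s["t"])
bot.movel([330,-330,260],max_speed=150);bot.dwell(.3)
a=imaging.capture("top");b=imaging.capture("scene")
cv2.imwrite("pics/top4.png",cv2.resize(a[150:290,160:360],None,fx=4,fy=4,interpolation=cv2.INTER_CUBIC))
cv2.imwrite("pics/scene4.png",cv2.resize(b[100:290,180:380],None,fx=3,fy=3,interpolation=cv2.INTER_CUBIC))
print(bot.get_state()["t"])
E
```

```text
True 25.0083 [ 475.2102512  -284.73623615   18.49339943] [-0.63940455  0.28816057  4.78417504]
[ 475.45471336 -284.89949633   18.4854462 ] [-0.78841614 -0.89161924  1.71338704]
25.7917 0.35024023851792313 [ 0.49038955 -0.17350823 -0.93206967]
27.4333
29.3167
```

View pics/top4.png

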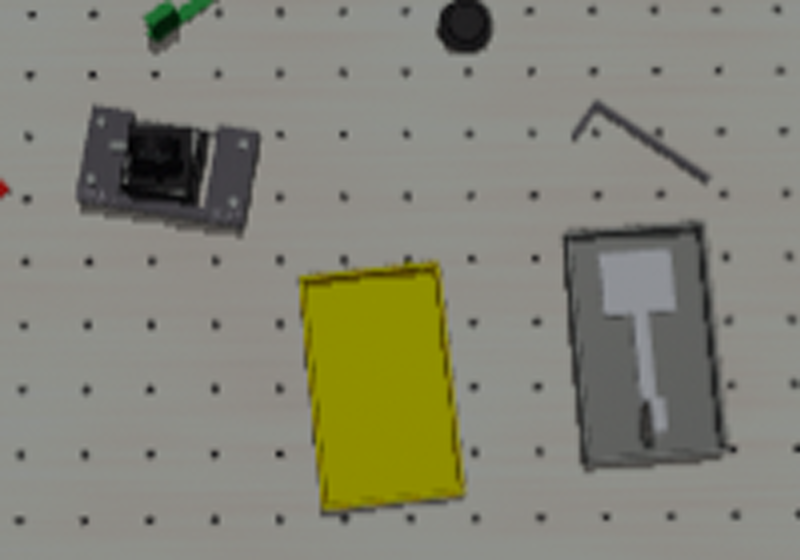

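View pics/scene4.png

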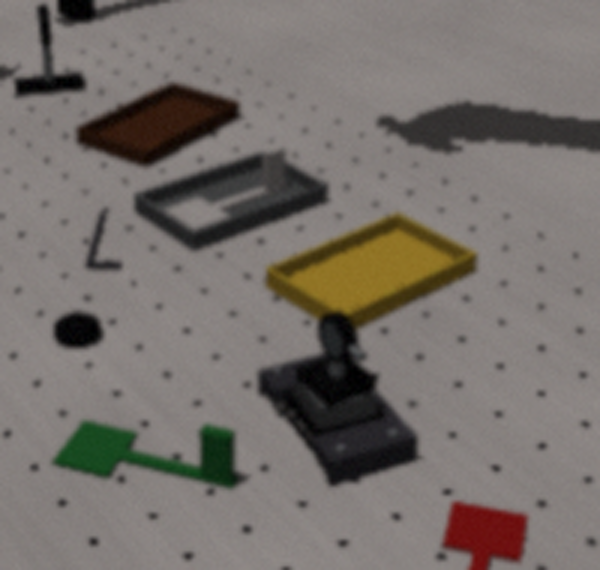

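View pics/w6.png

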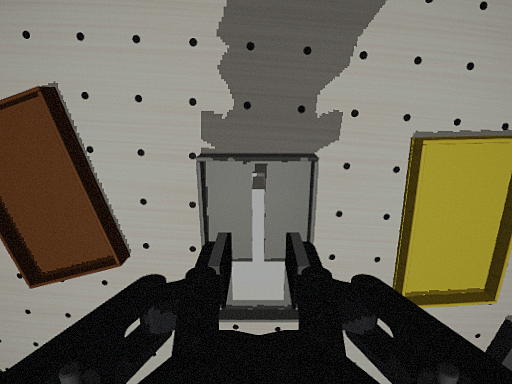

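The spacer lies flat in the grey tray, with its plate at (637,282) and fin at (650,425) in the top crop. The stack at (160,165) is upright in the nest, and the bystanders in view haven't moved.

```bash
python3 - <<'E'
from h import *
bot.sign_off();print(bot.get_state()["t"])
E
```

```text
the job is handed in; nothing more can be done
the job is handed in; nothing more can be done
```

The spacer is out from under the stack and lies flat in the grey tray. I handed the job in at about 29 s of the 61 s allowed.

- **Drawing it out:** I gripped the fin and met a key after 12.4 mm of drawing. The wrist moment put that key on the −y side. I felt sideways under light pressure until the plate slipped through with the fin 11.6 mm to +y, then drew it clear. The highest drawing force I read was about 10 N, under the 20 N forcing limit.
- **Placing it:** The spacer touched the tray floor at the expected height and I released it there.
- **Last checks:** The final top and scene pictures show the spacer flat inside the grey tray. The stack is upright on the table in its nest, sitting towards the +y cheek within the play. The lens cap and hex key have not moved and the gripper is well clear. The last close-up crops did not cover the spare mount, but the arm never went near it.
- **Disagreements:** The top-view and wrist-view estimates of the nest's yaw differed by about 0.03 rad. I used the wrist one, and a close-up of the fin confirmed it to within 1 px.

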